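# Set the calibration-gas regulator and lock it

### The job

Turn the regulator knob on the sloping console clockwise until its white pointer stands at the green set mark, without ever letting the pointer enter the red sector beyond it. Then draw the yellow lock plate up out of the slotted rack by its top edge, without disturbing the glass plates beside it, and slide it down between the two guide posts over the knob, and press it past the two spring plungers until they click into its edge notches and it is fully home, with its web in the slot across the knob's crown and the pointer still at the mark. Do not let the plate fall, and leave the vials and the bottle standing.

Things in the scene. Friction and masses are not known exactly. Their poses are not given: they have to be found in the camera images.
- knob (a joint): Regulator knob about dial_plate's z; rad, 0 to 5.236, growing CLOCKWISE as one looks at the dial; white pointer at the green set mark at 4.189 (pointing along dial_plate -y), red sector from 4.75. Above the plate: skirt 41 mm wide to 4 mm; black grip 32 wide to 30 mm; silver crown 32 wide to 42 mm, with a slot across it 8 wide, 12 deep, in line with the pointer (two red dots at that end).
- dial_plate: Console's aluminium face, tilted 20 deg towards the robot. Origin on it at the knob's axis; x up the slope, y left, z out along the knob's axis. Dark guide posts at y = +-57 mm, 54 mm high, 21 mm wide in x, cheeks from |y| = 50 mm; facing grooves 8 mm wide, bottoms at y = +-59, mouths flared in the top 8 mm, stops 6 mm above the face, a sprung ball at z = 30. Gauge at x = 66, 8 high.
- lock_plate: Yellow upside-down U plate, 6 mm thick (x), 116 wide (y), 82 high (z), 140 g, same either way round. Origin at mid-foot. Legs |y| = 26 to 58 mm from z = 0; web's lower edge z = 27; shoulders z = 64; top grip tab 52 wide, to z = 82; edge notches z = 24. Some 10 N press it home. Home: origin at (0, 0, 6 mm) in dial_plate, its y along dial_plate's y, web in the crown's slot.
- rack: Grey slotted rack, 134 x 134 mm. Origin at the middle of its underside. Three slots along its y at x = -50, 0, +50 mm, each 7.4 mm wide, floor at z = 6 mm, teeth to 27 mm, end walls to 34 mm.
- glass_a: Clear greenish glass plate, 5.4 mm thick (x), 116 wide (y), 75 mm high, in one slot of the rack. Origin at the middle of its foot.
- glass_b: Second such glass plate, in another slot of the rack. Origin at the middle of its foot.
- red_vial: Glass vial with red cap, 21 mm across, 44 mm high, standing right of the console. Origin at the middle of its base.
- blue_vial: Glass vial with blue cap, 21 mm across, 44 mm high. Origin at the middle of its base.
- amber_bottle: Amber bottle with black cap, 50 mm across, 100 mm high. Origin at the middle of its base.
Mind the look-alikes: they are no part of the job. What is shaped like the glass_a but blue or purple is not meant.

How it is judged:
By the outcome, as a careful person would: the job done as asked, in the order asked, and still so for the second after the job is handed in, with the robot touching nothing.
It also fails if it takes over 67 s, if anything falls off the work surface, if the arm or the gripper's body presses on something with over 40 N, if the wrist force passes 120 N, or if a joint passes its speed limit or range.

### The arm

A 6-joint arm with a two-finger parallel gripper is mounted at the origin on a cart in front of the work surface, level with it; the furniture and walls round the work are solid. World frame = base frame: x ahead of the robot, y to its left, z up, the work surface at z = 0. Lengths are in m, angles in degrees, forces in N, time in s.
With the tool pointing down it reaches from about 0.35 to 0.875 m from the base axis. Payload 4.2 kg.
Tool frame: the origin (TCP) lies on the centre line of the jaws, within the pads' length; the fingertips stand r.tip_extent ahead of it and the grasp point (between the pads) lies 11 mm behind it (r.tip_extent is the distance from the TCP to the fingertips, in m); z points along the fingers, y is the line along which they close (so a half turn about z gives the same grasp; the last joint's range is limited). The gripper opens to 87 mm and grips with 3 to 60 N. Pads are 19 mm wide; open, the fingers measure 117 mm over their backs; the gripper's body (75 mm by 190 mm) begins 51 mm behind the grasp point.
Start: joints at [91.02, 22.042, 0.453, 0, -68.411, -14.817], TCP at [0.149, 0.607, 0.231] pointing down, gripper open.
Joint ranges: [-179.83, 179.83], [-69.29, 118.12], [-61.27, 80.66], [-181.25, 117.63], [-171.15, -9.14], [-177.46, 177.46]. Speed limits (degrees/s): [159.86, 159.86, 180, 180, 180, 180].

### API

Orientations are given as a 3x3 rotation matrix whose columns are the frame's x, y, z axes.
In Python, from station import r gives the robot as it stands.
- The arm moves only by the shell command python3 -m jog 'ROWS'. ROWS is text: rows parted by semicolons, each of 5 numbers parted by spaces: the opening, from 0 (shut) to 1 (fully open), then the shift along the world's x, y, z in mm, then the turn about the world's z in degrees. In form: hand dx dy dz roll; .... A call has 1 to 5 rows; each row shifts and turns the commanded pose from where the row before left it; what a row does not reach is not made up. A row lasts 1/8 s, in which the tool goes at most 62.5 mm and 10.7 degrees, less where a joint would pass 70% of its speed; a pose out of reach is approached as far as the arm can. A call is refused whole if a number of a shift passes 62.5 or a number of a turn 10.7, either way. A call with a gripper value outside its range is refused whole. The fingers move at their own pace and stop on an object; the grip force is fixed at half the most. Time passes only in rows, so rows that do not move let the fingers close. It gives the time, the measured TCP pose, the force, the opening and the grip force at its end, in the units of the state.
- r.sense(): the state, without advancing time (a new reading comes with each control period).
- r.capture(name): name is "scene" or "side" or "wrist"; returns a dict with "pixels" (384x512x3 uint8, red, green, blue), "fovy" (degrees; the focal length in pixels is half the picture's height over the tangent of half this angle, whatever the lens; pixels are square), "cx", "cy" (the principal point, pixels), "origin" and "orientation" of the camera in the world; the wrist camera has in their place "T_tool_cam" (4x4, takes a point from camera to tool coordinates, whose origin is the TCP and whose axes are the flange's). Camera axes: x right, y down, z forward; pixel columns grow to the right and rows downward; lengths in m; the calibration is good to about 2 mm. A picture is of the moment at which its call begins: read the wrist's pose just before it. There is no depth.
- r.finish_job(): hands the job in; it is judged then, once.
The state is a dict: "time_s": time; "joints": joint angles; "joint_velocities": joint speeds; "effort": joint torques, N m; "tcp_pos": TCP position; "ee_rot": TCP orientation; "wrist_force": force on the tool from outside, world axes, zero at the start; "moment": the same for the moment, N m; "gripper_width": opening from 0.0 (shut) to 1.0 (fully open); "gripper_force": force on a finger pad.
Only numpy, scipy, OpenCV 4.12 (cv2) and the standard library are available. Lean on these libraries where they do the work, as an engineer would, in place of code of your own. Each camera call takes 0.05 s, during which the arm holds its last target. There are 200 camera calls.

## Working session

There is one attempt and no reset: what is moved stays moved. The work goes in short steps, Python scripts to look and compute and a shell command to move; the robot and the scene stay as the last step left them, time stands still between calls to the robot, and variables do not carry over. Pictures are saved under pics/ and viewed, at most 10 in all, crops included, and the job is handed in when it is done.

```bash
ls; mkdir -p pics; cat > h.py <<'E'
import numpy as np, cv2
from station import r
def cap(name):
    s=r.sense(); c=r.capture(name); p=c["pixels"]; H=p.shape[0]
    c["f"]=H/2/np.tan(np.radians(c["fovy"])/2)
    if name=="wrist":
        T=np.array(c["T_tool_cam"]); R=np.array(s["ee_rot"])
        c["origin"]=np.array(s["tcp_pos"])+R@T[:3,3]; c["orientation"]=R@T[:3,:3]
    c["origin"]=np.array(c["origin"]); c["orientation"]=np.array(c["orientation"])
    return c
def ray(c,u,v):
    d=c["orientation"]@np.array([(u-c["cx"])/c["f"],(v-c["cy"])/c["f"],1]); return c["origin"],d/np.linalg.norm(d)
def onz(c,u,v,z):
    o,d=ray(c,u,v); return o+d*(z-o[2])/d[2]
def onplane(c,u,v,p,n):
    o,d=ray(c,u,v); return o+d*((p-o)@n)/(d@n)
def proj(c,P):
    q=c["orientation"].T@(np.array(P)-c["origin"]); return c["cx"]+c["f"]*q[0]/q[2], c["cy"]+c["f"]*q[1]/q[2]
def tri(l):
    A=0;b=0
    for o,d in l:
        M=np.eye(3)-np.outer(d,d); A=A+M; b=b+M@o
    return np.linalg.solve(A,b)
def save(c,n,crop=None,s=1):
    p=c["pixels"][:,:,::-1]
    if crop: p=p[crop[1]:crop[3],crop[0]:crop[2]]
    cv2.imwrite("pics/"+n,cv2.resize(p,None,fx=s,fy=s,interpolation=cv2.INTER_CUBIC))
E
python3 - <<'E'
from h import *
import pickle
s=r.sense();print(s, r.tip_extent)
for n in("scene","side","wrist"):
    c=cap(n);print(n,c["f"],c["cx"],c["cy"],c["origin"],c["orientation"].round(3).tolist());save(c,n+"0.png",s=1.5); pickle.dump(c,open(n+"0.pkl","wb"))
E
```

```text
pics
{'time_s': 0.0, 'joints': array([ 9.10199521e+01,  2.20912317e+01,  3.79531383e-01, -2.61109788e-02,
       -6.84105905e+01, -1.48165897e+01]), 'joint_velocities': array([ 0.00932481,  0.01242326,  0.09936151, -0.01730665,  0.03769024,
        0.05290947]), 'effort': array([ 7.34167406e-04, -3.90665174e+01,  1.87408054e+01,  4.22005177e+00,
        1.10649460e-02, -1.85468666e-04]), 'tcp_pos': array([0.14890269, 0.60640792, 0.22946038]), 'ee_rot': array([[ 9.71108193e-01, -2.38639329e-01, -3.85691446e-04],
       [-2.38639602e-01, -9.71105841e-01, -2.14154592e-03],
       [ 1.36509867e-04,  2.17171404e-03, -9.99997633e-01]]), 'wrist_force': array([ 0.04449848, -0.38326681,  0.27695468]), 'moment': array([ 0.01756473,  0.00228839, -0.0398089 ]), 'gripper_force': 0.0, 'gripper_width': 0.9994851051440303} 0.008
scene 487.57436499028444 255.00826030802804 190.27904719116253 [-0.69335126 -1.11142197  0.95473263] [[0.598, -0.394, 0.698], [-0.802, -0.293, 0.521], [-0.0, -0.871, -0.491]]
side 489.09819067047874 263.2225698137094 192.44953451465685 [ 0.32661856 -1.42747292  0.66444439] [[0.981, -0.087, 0.171], [-0.191, -0.403, 0.895], [-0.009, -0.911, -0.412]]
wrist 285.28708104804656 259.48095999603754 191.39547111575482 [0.21512991 0.59043325 0.383125  ] [[-0.239, -0.94, -0.241], [-0.971, 0.232, 0.058], [0.002, 0.248, -0.969]]
```

View pics/scene0.png

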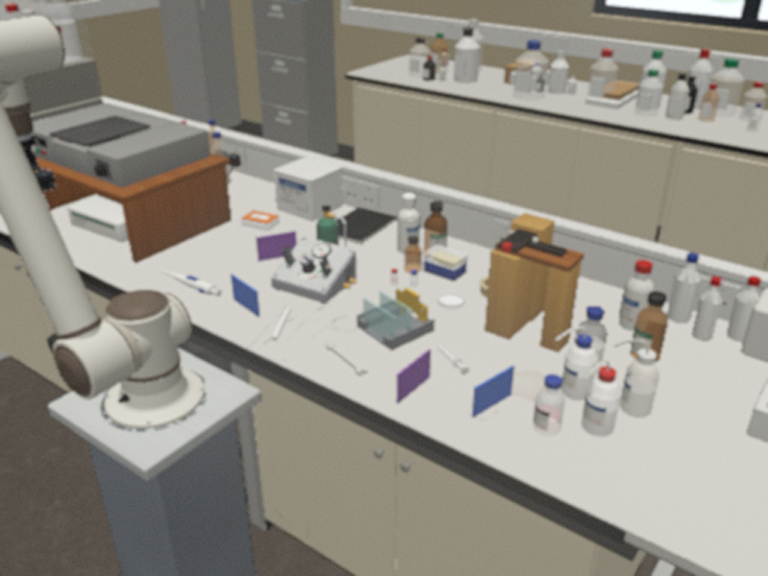

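View pics/side0.png

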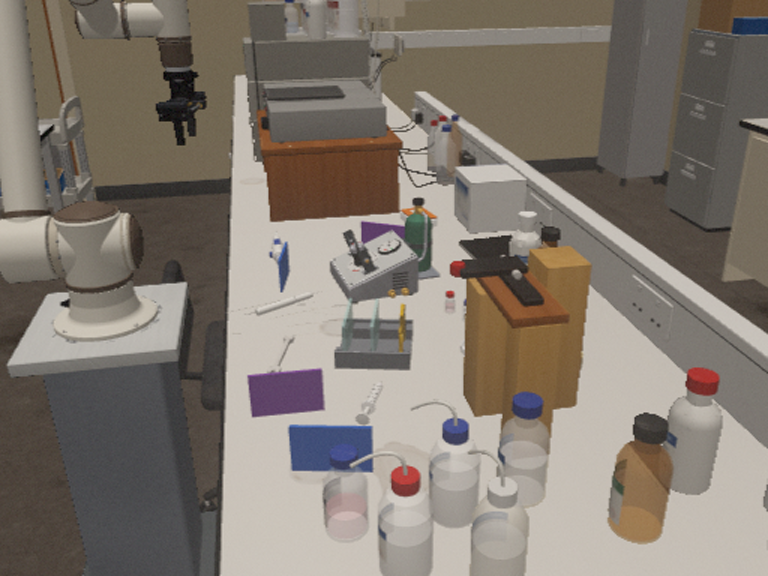

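The scene view shows the console at about (315,265)/1.5 px, with the rack at (395,320)/1.5 and the yellow plate in its far slot. In the side view the console is at (375,265)/1.5, the rack at (373,345)/1.5 and the yellow plate at (403,328)/1.5. The red vial is at (450,300)/1.5.

```bash
python3 - <<'E'
from h import *
import pickle
a=pickle.load(open("scene0.pkl","rb"));b=pickle.load(open("side0.pkl","rb"))
R=lambda c,u,v:ray(c,u/1.5,v/1.5)
print("knob",tri([R(a,320,250),R(b,388,243)]))
for n,p,q in (("console base",(274,290),(338,299)),("green bottle",(328,240),(418,230))): print(n,tri([R(a,*p),R(b,*q)]))
print("yellow",tri([R(a,413,295),R(b,404,307)]))
for c,u,v in((a,395,325),(b,374,350)): print("rack z=.02",onz(c,u/1.5,v/1.5,.02))
print("redvial",onz(b,450/1.5,308/1.5,.0),onz(a,395/1.5,283/1.5,0))
save(a,"scene_c.png",(170,140,310,240),5.5);save(b,"side_c.png",(200,130,330,260),4.5)
E
```

```text
knob [0.59488098 0.05560476 0.09045164]
console base [ 0.49549177  0.13684157 -0.04404585]
green bottle [0.66664114 0.08866421 0.09339813]
yellow [ 0.56314517 -0.26434469  0.08397299]
rack z=.02 [ 0.50077532 -0.25757027  0.02      ]
rack z=.02 [ 0.50608695 -0.282544    0.02      ]
redvial [ 0.69565372 -0.10350195  0.        ] [ 0.69563483 -0.11693874  0.        ]
```

View pics/scene_c.png

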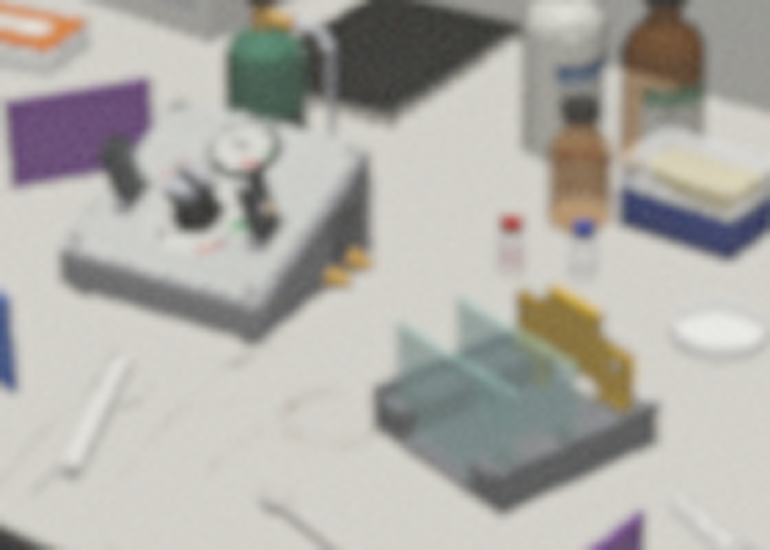

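The crop shows the knob at (190,205), the gauge at (245,148) and the posts at (122,170) and (260,205). The yellow plate is in the rack's far slot at (575,340), with the glass plates in the other two. I'll move above the console to look with the wrist camera.

```bash
python3 -m jog '1 40 -50 30 0;1 45 -60 30 0;1 45 -60 30 0;1 45 -60 20 0;1 45 -60 0 0'; python3 -m jog '1 45 -60 0 0;1 45 -60 0 0;1 45 -60 0 0;1 45 -60 0 0;1 10 -30 0 0'; python3 -m jog '1 0 0 0 0;1 0 0 0 0'
python3 - <<'E'
from h import *
import pickle
s=r.sense();print(s["time_s"],s["tcp_pos"],s["joints"])
c=cap("wrist");save(c,"w1.png",s=1.5);pickle.dump(c,open("w1.pkl","wb"))
E
```

```text
time_s: 0.78
tcp_pos: [0.3288, 0.3704, 0.3211]
ee_rot: [[0.971, -0.238, 0.002], [-0.238, -0.971, 0.003], [0.001, -0.003, -1.0]]
wrist_force: [1.4, 0.5, 0.7]
gripper_width: 1.002
gripper_force: 0.0
time_s: 1.4
tcp_pos: [0.4889, 0.1392, 0.3189]
ee_rot: [[0.97, -0.241, -0.001], [-0.241, -0.97, -0.001], [-0.001, 0.001, -1.0]]
wrist_force: [-0.1, -0.6, -0.2]
gripper_width: 0.997
gripper_force: 0.0
time_s: 1.65
tcp_pos: [0.4875, 0.1419, 0.3194]
ee_rot: [[0.971, -0.239, -0.0], [-0.239, -0.971, 0.0], [-0.0, -0.0, -1.0]]
wrist_force: [0.4, -0.1, 0.3]
gripper_width: 1.001
gripper_force: 0.0
1.65 [0.48750191 0.14186456 0.3194397 ] [ 3.45593451e+01  7.41849920e+00 -6.69051517e+00 -1.79908488e-02
 -7.59006246e+01  4.16455328e+01]
```

View pics/w1.png

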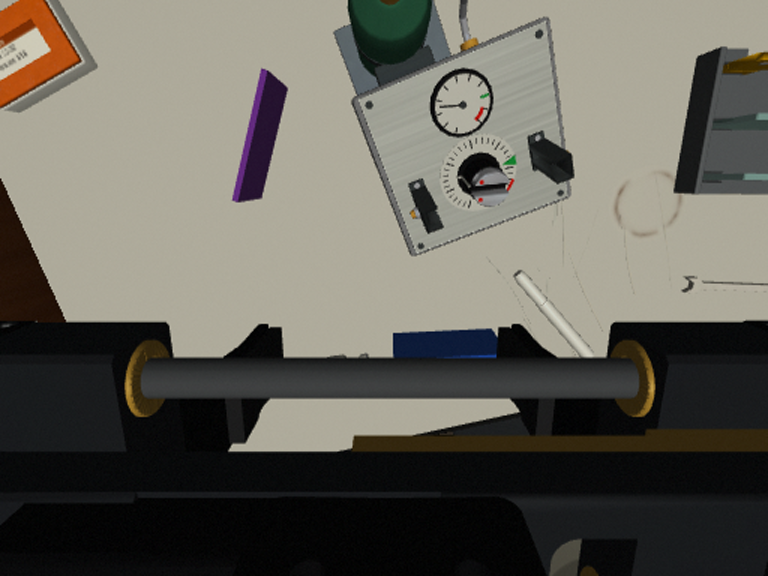

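The wrist view shows the dial sharply: knob ring centre about (479,173), gauge (462,102), green mark (512,160), red at (509,184). The posts are at (425,205) and (550,157), the screws at (369,105), (540,34), (560,193) and (420,246), and the rack is at the right edge. The console is yawed about +4°. I'll take a second view, rolled and shifted.

```bash
python3 -m jog '1 10 -50 0 9;1 10 -50 0 9;1 0 -40 0 0;1 0 0 0 0;1 0 0 0 0'|head -3
python3 - <<'E'
from h import *
import pickle
c=cap("wrist");save(c,"w2.png",s=1.5);pickle.dump(c,open("w2.pkl","wb"))
E
```

```text
time_s: 2.33
tcp_pos: [0.5077, 0.0027, 0.3196]
ee_rot: [[0.997, 0.075, 0.0], [0.075, -0.997, 0.0], [0.0, -0.0, -1.0]]
```

View pics/w2.png

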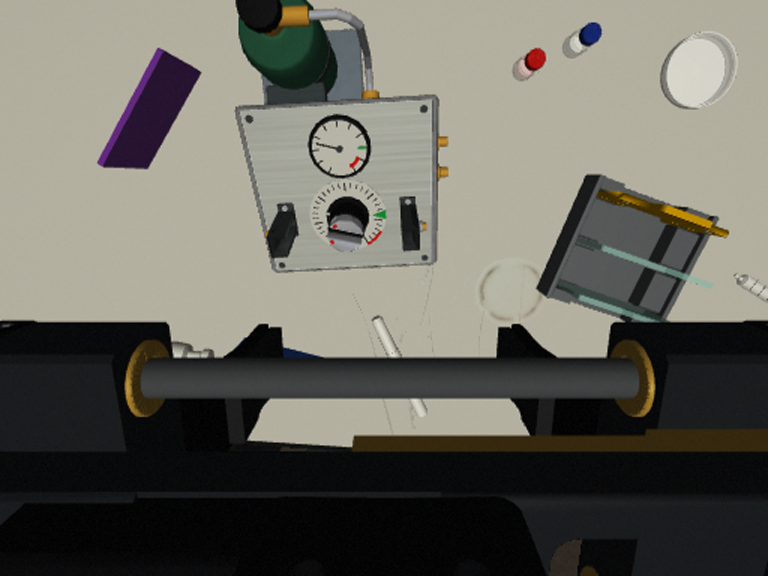

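The second view shows the dial centred at about (340,190), the gauge (340,147), the green mark (379,214), and the rack at (635,250) with the yellow plate in its far slot. I'll triangulate and zoom on the knob.

```bash
python3 - <<'E'
from h import *
import pickle
a=pickle.load(open("w1.pkl","rb"));b=pickle.load(open("w2.pkl","rb"))
P={}
for n,p,q in (("TL",(369,105),(249,119)),("TR",(540,34),(424,108)),("BR",(560,193),(425,258)),("BL",(420,246),(281,265)),("gauge",(462,102),(340,147)),("ring",(479,173),(348,214))):
    l=[ray(a,p[0]/1.5,p[1]/1.5),ray(b,q[0]/1.5,q[1]/1.5)];P[n]=tri(l);print(n,P[n].round(4),[np.round(np.array(proj(c,P[n]))*1.5-w,1) for c,w in((a,p),(b,q))])
n=np.cross(P["TL"]-P["BR"],P["TR"]-P["BL"]);n/=np.linalg.norm(n);print("normal",n,np.degrees(np.arccos(abs(n[2]))))
u=P["gauge"]-P["ring"];print(u,np.linalg.norm(u))
print("yaw",np.degrees(np.arctan2(*(P["TL"]-P["TR"])[[1,0]]))-90,np.degrees(np.arctan2(*(P["BL"]-P["BR"])[[1,0]]))-90,np.linalg.norm(P["TL"]-P["TR"]),np.linalg.norm(P["BL"]-P["BR"]),np.linalg.norm(P["TL"]-P["BL"]),np.linalg.norm(P["TR"]-P["BR"]))
def crop(c,x,y,w,h,s): return cv2.resize(np.ascontiguousarray(c["pixels"][y:y+h,x:x+w,::-1]),None,fx=s,fy=s,interpolation=cv2.INTER_CUBIC)
cv2.imwrite("pics/z1.png",np.hstack([crop(a,270,80,120,80,3.3),crop(b,170,105,120,80,3.3)]))
cv2.imwrite("pics/z2.png",crop(b,350,110,150,110,5))
E
```

```text
TL [0.6142 0.1281 0.0917] [array([-0. , -0.1]), array([0. , 0.1])]
TR [ 0.6328 -0.017   0.0934] [array([-0.2, -0.8]), array([0. , 0.8])]
BR [ 0.4985 -0.0349  0.0392] [array([0.1, 0.1]), array([-0. , -0.1])]
BL [0.4811 0.1116 0.0438] [array([-0., -0.]), array([0., 0.])]
gauge [0.5982 0.0518 0.087 ] [array([0.1, 0.4]), array([-0.1, -0.4])]
ring [0.5384 0.0441 0.0622] [array([-0.3, -0.9]), array([0.1, 0.9])]
normal [ 0.34987318  0.05265008 -0.93531638] 20.720681990606206
[0.05975779 0.00769311 0.02476432] 0.06514176499010713
yaw 7.294261693847119 6.796456606144446 0.1463140643554648 0.14764483194169684 0.14244692798393793 0.14586381430229586
```

View pics/z1.png

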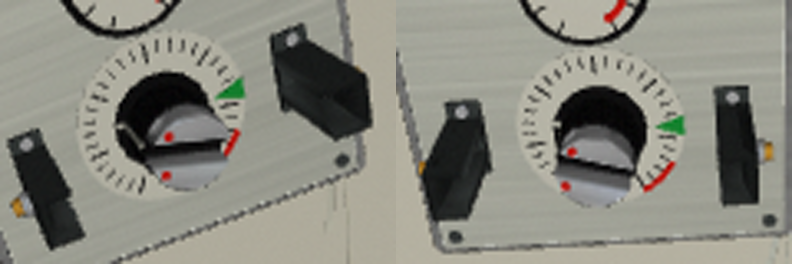

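The zoom shows the pointer pointing left: the dots are at the slot's left end, about 12° clockwise past dial +y, so the knob is near 72° and must go about 168° clockwise to green. The dial is at O≈(0.538,0.044,0.061), yaw 7.1°. I'll turn it in three strokes of about ±28° each, moving above the knob first.

```bash
python3 -m jog '0.6 10 20 -50 10.5;0.6 9 20 -50 10.5;0.6 0 0 -40 10;0.6 0 0 -20 0;0.6 0 0 0 0'
python3 - <<'E'
from h import *
c=cap("wrist");save(c,"w3.png",s=1.5)
E
```

```text
time_s: 3.0
tcp_pos: [0.5258, 0.0426, 0.158]
ee_rot: [[0.816, 0.578, -0.004], [0.578, -0.816, -0.001], [-0.004, -0.001, -1.0]]
wrist_force: [-0.0, -0.2, 0.3]
gripper_width: 0.617
gripper_force: 0.0
```

View pics/w3.png

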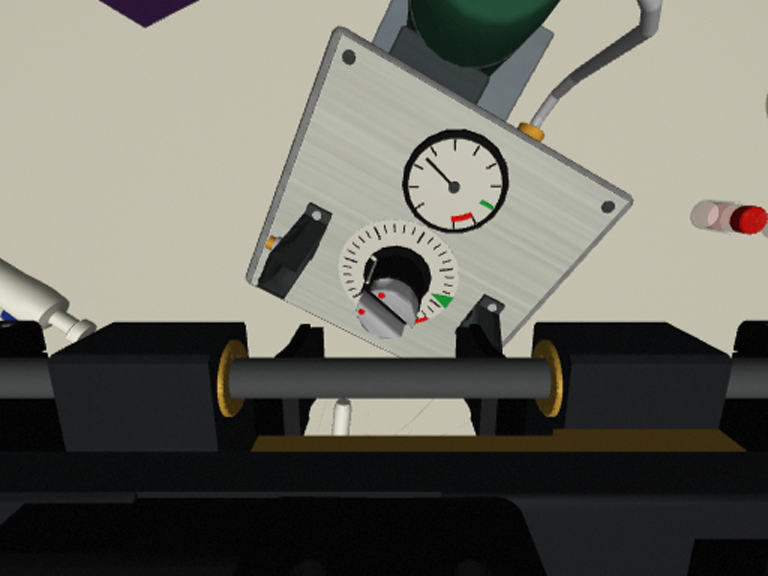

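The view shows the gauge (454,187), the red dots (381,296) and (361,312), and screws (349,57) and (608,207). The knob is centred between the fingers as intended. I'll refine the dial pose and write a pointer meter.

```bash
cat >> h.py <<'E'
def dial(O,yaw):
    y=np.radians(yaw);t=np.radians(20);x=np.array([np.cos(y)*np.cos(t),np.sin(y)*np.cos(t),np.sin(t)])
    yy=np.array([-np.sin(y),np.cos(y),0]);return np.array(O),np.column_stack([x,yy,np.cross(x,yy)])
D=dial([0.5384,0.0441,0.0615],7.1)
def dots(c,D=D,verbose=True):
    "red crown dots -> dial coordinates on crown plane, pointer angle deg"
    O,R=D; p=c["pixels"].astype(int); m=((p[...,0]>130)&(p[...,1]<95)&(p[...,2]<95)).astype(np.uint8)
    n,l,st,ce=cv2.connectedComponentsWithStats(m); pts=[]
    for i in range(1,n):
        if st[i,4]<2: continue
        X=R.T@(onplane(c,*ce[i],O+.042*R[:,2],R[:,2])-O)*1000
        if np.hypot(X[0],X[1])<17: pts.append(X[:2].round(1)); 
    return pts
def angle(pts):
    m=sum(pts)/2; d=pts[1]-pts[0]; q=np.array([-d[1],d[0]]); q=q if q@m>0 else -q
    # angle clockwise; -y is 240
    f=lambda q:(240+np.degrees(np.arctan2(q[0],-q[1]))*-1)%360
    return f(q),f(m)
E
python3 - <<'E'
from h import *
import pickle
C=[pickle.load(open(f"w{i}.pkl","rb")) for i in(1,2)]+[cap("wrist")];pickle.dump(C[2],open("w3.pkl","wb"))
O,R=D
for n,ps in(("TL",((369,105),(249,119),(349,57))),("TR",((540,34),(424,108),(608,207))),("gauge",((462,102),(340,147),(454,187)))):
    P=tri([ray(c,u/1.5,v/1.5) for c,(u,v) in zip(C,ps)]);print(n,P.round(4),(R.T@(P-O)*1e3).round(1),[(np.array(proj(c,P))*1.5-p).round(1) for c,p in zip(C,ps)])
for c in C:
    d=dots(c);print(d, angle(d) if len(d)==2 else "")
    # green mark
    p=c["pixels"].astype(int);m=((p[...,1]>p[...,0]+50)&(p[...,1]>p[...,2]+30)).astype(np.uint8)
    n,l,st,ce=cv2.connectedComponentsWithStats(m)
    print([(R.T@(onplane(c,*ce[i],O,R[:,2])-O)*1e3).round(1)[:2] for i in range(1,n) if st[i,4]>10 and np.linalg.norm(onplane(c,*ce[i],O,R[:,2])-O)<.06])
E
```

```text
TL [0.6148 0.1281 0.0927] [91.6 73.9 -0.2] [array([-0.2, -1. ]), array([-0.3, -0.8]), array([-1.1,  3. ])]
TR [ 0.6332 -0.0168  0.0942] [ 92.5 -72.1   1.1] [array([-0.2, -1.6]), array([-0.1,  0. ]), array([-1.5,  2. ])]
gauge [0.5981 0.0518 0.0873] [65.3  0.2  3.7] [array([0.3, 0.5]), array([-0.1, -0.2]), array([ 0.1, -0.5])]
[array([ -2.2, -14.3]), array([9.6, 8.5]), array([-5.5, 13.1])] 
[array([ -1., -31.])]
[array([9.4, 8.2]), array([-5.3, 12.6])] (np.float64(76.66347908288793), np.float64(71.15092516850513))
[array([ -0.7, -30.7])]
[array([9.6, 8.6]), array([-5., 13.])] (np.float64(76.7712238186304), np.float64(72.02227668618352))
[array([ -0.9, -30.7])]
```

Pointer is at about 76.7°, so 163° to go. Lower, grip and turn.

```bash
python3 -m jog '0.6 0 0 -40 0;0.6 0 0 -37 0;0.6 0 0 0 0;0.3 0 0 0 0;0.3 0 0 0 0'; python3 -m jog '0 0 0 0 0;0 0 0 0 0;0 0 0 0 -6;0 0 0 0 -6;0 0 0 0 -6'
```

```text
time_s: 3.72
tcp_pos: [0.5282, 0.0422, 0.0847]
ee_rot: [[0.817, 0.577, 0.004], [0.577, -0.817, 0.001], [0.004, 0.001, -1.0]]
wrist_force: [0.2, -1.0, -0.1]
gripper_width: 0.456
gripper_force: 0.0
time_s: 4.35
tcp_pos: [0.5265, 0.0433, 0.0849]
ee_rot: [[0.956, 0.293, 0.001], [0.293, -0.956, 0.003], [0.002, -0.002, -1.0]]
wrist_force: [-5.3, 7.1, 6.1]
gripper_width: 0.362
gripper_force: 29.7
```

```bash
python3 -m jog '0 0 0 0 -8;0 0 0 0 -8;0 0 0 0 -8;0 0 0 0 -8;0 0 0 0 -6'; python3 -m jog '0.6 0 0 0 0;0.6 0 0 0 0;0.6 0 0 0 0'
python3 - <<'E'
from h import *
c=cap("wrist");d=dots(c);print(d, angle(d) if len(d)==2 else "")
for n in("scene","side"):
    d=dots(cap(n));print(n,d, angle(d) if len(d)==2 else "")
save(c,"w4.png",s=1.5)
E
```

```text
time_s: 4.97
tcp_pos: [0.5273, 0.0442, 0.0849]
ee_rot: [[0.934, -0.357, 0.004], [-0.357, -0.934, 0.004], [0.002, -0.006, -1.0]]
wrist_force: [-3.9, 5.4, 2.4]
gripper_width: 0.378
gripper_force: 31.1
time_s: 5.35
tcp_pos: [0.5268, 0.0413, 0.0828]
ee_rot: [[0.935, -0.355, 0.0], [-0.355, -0.935, -0.0], [0.0, 0.0, -1.0]]
wrist_force: [-1.0, -0.2, -1.0]
gripper_width: 0.579
gripper_force: 0.0
[] 
scene [] 
side []
```

```bash
python3 -m jog '0.6 0 0 0 10;0.6 0 0 0 10;0.6 0 0 0 10;0.6 0 0 0 10;0.6 0 0 0 10'; python3 -m jog '0.6 0 0 0 7;0 0 0 0 0;0 0 0 0 0;0 0 0 0 0;0 0 0 0 0'; python3 -m jog '0 0 0 0 -8;0 0 0 0 -8;0 0 0 0 -8;0 0 0 0 -8;0 0 0 0 -8'; python3 -m jog '0 0 0 0 -8;0 0 0 0 -8;0.6 0 0 0 0;0.6 0 0 0 0;0.6 0 0 0 0'; python3 -m jog '0.6 0 0 38 10;0.6 0 0 38 10;0.6 0 0 0 0;0.6 0 0 0 0'
python3 - <<'E'
from h import *
c=cap("wrist");d=dots(c);print(d, angle(d) if len(d)==2 else "")
E
```

```text
time_s: 6.12
tcp_pos: [0.5267, 0.0414, 0.0824]
ee_rot: [[0.87, 0.493, -0.0], [0.493, -0.87, -0.0], [-0.001, 0.0, -1.0]]
wrist_force: [-0.0, 0.3, -0.6]
gripper_width: 0.604
gripper_force: 0.0
time_s: 6.75
tcp_pos: [0.5261, 0.0421, 0.0825]
ee_rot: [[0.808, 0.59, -0.001], [0.59, -0.808, 0.001], [-0.0, -0.001, -1.0]]
wrist_force: [-3.0, 4.2, 1.5]
gripper_width: 0.384
gripper_force: 28.2
time_s: 7.38
tcp_pos: [0.5251, 0.0441, 0.0829]
ee_rot: [[0.998, -0.07, -0.002], [-0.07, -0.998, 0.004], [-0.002, -0.003, -1.0]]
wrist_force: [-11.0, 14.3, 9.9]
gripper_width: 0.363
gripper_force: 30.7
time_s: 8.0
tcp_pos: [0.5268, 0.0412, 0.0825]
ee_rot: [[0.941, -0.339, -0.0], [-0.339, -0.941, -0.0], [-0.0, 0.0, -1.0]]
wrist_force: [-1.1, -0.0, -0.8]
gripper_width: 0.576
gripper_force: 0.0
time_s: 8.5
tcp_pos: [0.5261, 0.0411, 0.158]
ee_rot: [[1.0, 0.002, -0.001], [0.002, -1.0, -0.0], [-0.001, 0.0, -1.0]]
wrist_force: [-0.8, 0.5, 0.0]
gripper_width: 0.6
gripper_force: 0.0
[array([11.5,  4.7]), array([ 6.5, -9.9])] (np.float64(168.90457584261165), np.float64(166.1134182330893))
```

```bash
python3 -m jog '0.6 0 1 -38 10;0.6 0 0.5 -37 10;0.6 0 0 0 10;0.6 0 0 0 5;0 0 0 0 0'; python3 -m jog '0 0 0 0 0;0 0 0 0 0;0 0 0 0 0;0 0 0 0 -7;0 0 0 0 -7'; python3 -m jog '0 0 0 0 -7;0 0 0 0 -7;0 0 0 0 -7;0 0 0 0 -7;0 0 0 0 -7';  python3 -m jog '0 0 0 0 -7;0 0 0 0 0;0.6 0 0 0 0;0.6 0 0 0 0;0.6 0 0 0 0'; python3 -m jog '0.6 0 0 38 10;0.6 0 0 38 10;0.6 0 0 0 0;0.6 0 0 0 0'
python3 - <<'E'
from h import *
c=cap("wrist");d=dots(c);print(d, angle(d) if len(d)==2 else "")
E
```

```text
time_s: 9.18
tcp_pos: [0.526, 0.0427, 0.0823]
ee_rot: [[0.818, 0.575, -0.003], [0.575, -0.818, -0.001], [-0.003, -0.001, -1.0]]
wrist_force: [-0.4, 0.3, -0.7]
gripper_width: 0.549
gripper_force: 0.0
time_s: 9.8
tcp_pos: [0.5256, 0.043, 0.0839]
ee_rot: [[0.934, 0.358, -0.002], [0.358, -0.934, -0.0], [-0.002, -0.0, -1.0]]
wrist_force: [-5.0, 2.2, 3.5]
gripper_width: 0.366
gripper_force: 29.6
time_s: 10.42
tcp_pos: [0.526, 0.0446, 0.0838]
ee_rot: [[0.97, -0.241, -0.0], [-0.241, -0.97, 0.003], [-0.001, -0.003, -1.0]]
wrist_force: [-4.8, 6.1, 2.6]
gripper_width: 0.372
gripper_force: 32.0
time_s: 11.05
tcp_pos: [0.5268, 0.043, 0.0836]
ee_rot: [[0.935, -0.355, 0.0], [-0.355, -0.935, -0.0], [0.0, 0.0, -1.0]]
wrist_force: [-0.9, -0.0, -0.5]
gripper_width: 0.58
gripper_force: 0.0
time_s: 11.55
tcp_pos: [0.5262, 0.0428, 0.159]
ee_rot: [[1.0, -0.015, -0.001], [-0.015, -1.0, -0.0], [-0.001, 0.0, -1.0]]
wrist_force: [-0.9, 0.4, -1.3]
gripper_width: 0.601
gripper_force: 0.0
[array([10.6, -5.5]), array([ -3.7, -11.5])] (np.float64(217.23803271556451), np.float64(217.90863459063706))
```

```bash
python3 -m jog '0.6 0 0 -38 10;0.6 0 0 -37 10;0.6 0 0 0 2;0 0 0 0 0;0 0 0 0 0'; python3 -m jog '0 0 0 0 0;0 0 0 0 0;0 0 0 0 -6.5;0 0 0 0 -6.5;0 0 0 0 -6.5'; python3 -m jog '0 0 0 0 -6.5;0 0 0 0 0;0.6 0 0 0 0;0.6 0 0 0 0;0.6 0 0 0 0'; python3 -m jog '0.6 0 0 38 0;0.6 0 0 38 0;0.6 0 0 0 0;0.6 0 0 0 0'
python3 - <<'E'
from h import *
c=cap("wrist");d=dots(c);print(d, angle(d) if len(d)==2 else "")
E
```

```text
time_s: 12.22
tcp_pos: [0.5278, 0.0434, 0.086]
ee_rot: [[0.933, 0.361, 0.003], [0.361, -0.933, 0.001], [0.003, 0.0, -1.0]]
wrist_force: [0.5, 0.7, -0.1]
gripper_width: 0.454
gripper_force: 0.0
time_s: 12.85
tcp_pos: [0.5277, 0.0441, 0.0855]
ee_rot: [[1.0, 0.027, 0.003], [0.027, -1.0, 0.002], [0.003, -0.002, -1.0]]
wrist_force: [-0.9, 3.3, 5.2]
gripper_width: 0.362
gripper_force: 30.2
time_s: 13.48
tcp_pos: [0.5262, 0.0426, 0.0841]
ee_rot: [[0.997, -0.084, -0.001], [-0.084, -0.997, -0.001], [-0.001, 0.001, -1.0]]
wrist_force: [0.0, 1.3, 0.0]
gripper_width: 0.571
gripper_force: 0.0
time_s: 13.98
tcp_pos: [0.526, 0.0428, 0.1598]
ee_rot: [[0.996, -0.084, -0.002], [-0.084, -0.996, -0.0], [-0.002, 0.0, -1.0]]
wrist_force: [-0.3, -0.1, 0.1]
gripper_width: 0.601
gripper_force: 0.0
[array([ 7.6, -9.1]), array([-7.8, -9.5])] (np.float64(238.5121324711722), np.float64(240.61605990839922))
```

The pointer reads 238.5–240.6°, which is on the mark. Now to look at the rack.

```bash
python3 -m jog '0.8 0 0 60 0;0.8 0 -20 50 0;0.8 -10 -60 30 -4.5;0.8 -10 -60 0 -4.5;0.8 -10 -60 0 0';python3 -m jog '0.8 -10 -50 0 0;0.8 -10 -30 0 0;0.8 0 0 0 0;0.8 0 0 0 0'
python3 - <<'E'
from h import *
import pickle
c=cap("wrist");save(c,"w5.png",s=1.5);pickle.dump(c,open("w5.pkl","wb"))
E
```

```text
time_s: 14.65
tcp_pos: [0.4967, -0.1536, 0.2972]
ee_rot: [[0.971, -0.238, -0.002], [-0.238, -0.971, 0.0], [-0.002, 0.0, -1.0]]
wrist_force: [1.6, 0.0, -0.2]
gripper_width: 0.8
gripper_force: 0.0
time_s: 15.15
tcp_pos: [0.4774, -0.2318, 0.2972]
ee_rot: [[0.971, -0.239, -0.002], [-0.239, -0.971, 0.001], [-0.002, -0.0, -1.0]]
wrist_force: [-0.3, -1.2, -0.8]
gripper_width: 0.797
gripper_force: 0.0
```

View pics/w5.png

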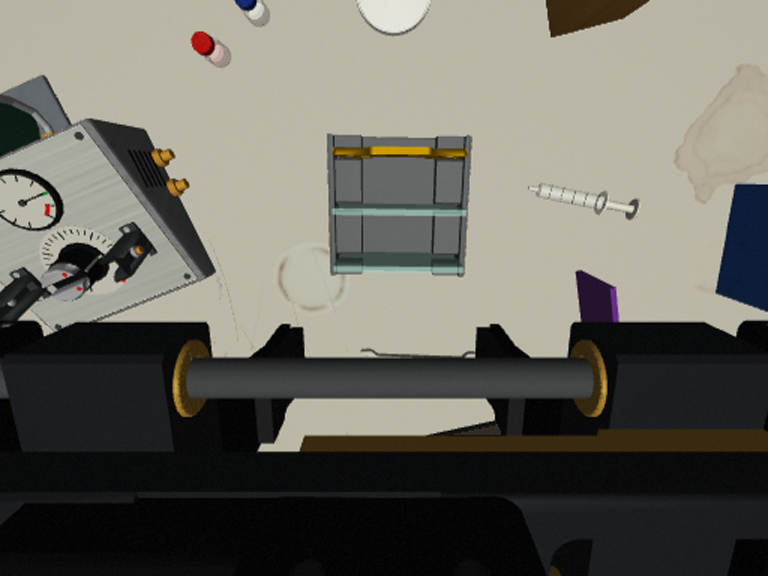

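The wrist view shows the rack nearly square to the tool. The yellow plate is in the far slot at (335–466,152), its tab at (371–430,151), with glass plates at rows 210 and 265.

```bash
python3 - <<'E'
from h import *
import pickle
c=pickle.load(open("w5.pkl","rb"));p=c["pixels"].astype(int)
m=(p[...,0]>p[...,2]+70)&(p[...,1]>p[...,2]+35); m[:85]=0;m[120:]=0;m[:,:210]=0;m[:,330:]=0
ys,xs=np.nonzero(m);print(xs.min(),xs.max(),ys.min(),ys.max(),c["origin"])
for x in range(xs.min(),xs.max()+1,6): 
    yy=ys[xs==x]; print(x,yy.min(),yy.max(),[int(p[y,x,0]) for y in range(yy.min(),yy.max()+1)])
yy=p[101];print([ (x,int(yy[x,0])) for x in list(range(242,256))+list(range(280,294))])
E
```

```text
222 311 98 105 [ 0.54383341 -0.24824882  0.45057771]
222 98 102 [101, 127, 101, 74, 74]
228 99 103 [98, 125, 152, 166, 75]
234 99 103 [97, 121, 138, 137, 120]
240 99 103 [93, 100, 99, 100, 84]
246 98 104 [95, 96, 95, 96, 94, 72, 98]
252 98 102 [202, 201, 202, 201, 194]
258 98 102 [200, 201, 200, 201, 193]
264 98 102 [200, 200, 200, 202, 193]
270 98 102 [198, 199, 200, 200, 193]
276 98 103 [200, 200, 200, 201, 193, 98]
282 98 103 [202, 203, 202, 201, 191, 83]
288 103 103 [76]
294 100 103 [106, 112, 115, 109]
300 100 103 [103, 128, 148, 147]
306 100 103 [100, 129, 156, 175]
[(242, 88), (243, 82), (244, 77), (245, 68), (246, 96), (247, 141), (248, 182), (249, 204), (250, 203), (251, 203), (252, 201), (253, 203), (254, 203), (255, 204), (280, 199), (281, 199), (282, 201), (283, 199), (284, 200), (285, 189), (286, 141), (287, 97), (288, 72), (289, 82), (290, 87), (291, 94), (292, 100), (293, 105)]
```

```bash
python3 - <<'E'
from h import *
import pickle
c=pickle.load(open("w5.pkl","rb"));b=pickle.load(open("w2.pkl","rb"))
P=onz(c,266.5,100.1,.088);print(P,np.linalg.norm(onz(c,246.2,100,.088)-onz(c,286.8,100,.088)))
s=r.sense();print(s["tcp_pos"],(P-s["tcp_pos"])*1000, s["joints"])
print(np.array(proj(b,P))*1.5)
# side-view cross check: yellow top rows
d=cap("side");u,v=proj(d,P);p=d["pixels"].astype(int);print(u,v)
m=(p[...,0]>p[...,2]+60)&(p[...,1]>p[...,2]+30);ys,xs=np.nonzero(m[190:240,255:280]);print(xs.min()+255,xs.max()+255,ys.min()+190,ys.max()+190)
E
```

```text
[ 0.56185287 -0.26124996  0.088     ] 0.04921832257003602
[ 0.47761659 -0.23149181  0.29745851] [  84.23628386  -29.75814674 -209.45851049] [-8.34414377e+00  1.04329027e+01 -6.12458303e+00 -1.39557209e-02
 -7.35267067e+01  8.45994465e+01]
[688.99811693 216.47743022]
267.86916536760515 205.42043955798667
259 271 192 234
```

```bash
python3 -m jog '0.8 40 -15 -30 0;0.8 44 -15 -50 0;0.8 0 0 -55 0;0.8 0 0 -50 0;0.8 0 0 -20 0'; python3 -m jog '0.8 0 0 -12 0;0.8 0 0 0 0'; python3 - <<'E'
from h import *
c=cap("wrist");save(c,"w6.png",s=1.5);print(r.sense()["tcp_pos"])
p=c["pixels"].astype(int)
m=((p[...,0]>p[...,2]+70)&(p[...,1]>p[...,2]+35)).astype(np.uint8)
n,l,st,ce=cv2.connectedComponentsWithStats(m);print([ (st[i].tolist(),ce[i].round(1)) for i in range(1,n) if st[i,4]>15])
E
```

```text
time_s: 15.88
tcp_pos: [0.5562, -0.2591, 0.0935]
ee_rot: [[0.971, -0.237, -0.006], [-0.237, -0.971, 0.002], [-0.007, -0.0, -1.0]]
wrist_force: [0.5, 0.4, 0.5]
gripper_width: 0.802
gripper_force: 0.0
time_s: 16.12
tcp_pos: [0.558, -0.2603, 0.0851]
ee_rot: [[0.971, -0.237, -0.001], [-0.237, -0.971, 0.0], [-0.001, 0.0, -1.0]]
wrist_force: [-0.0, -0.2, 0.7]
gripper_width: 0.802
gripper_force: 0.0
[ 0.55856356 -0.26060603  0.0861325 ]
[([188, 199, 38, 3, 57], array([205.6, 199.9])), ([294, 201, 57, 28, 223], array([336. , 214.1])), ([170, 202, 17, 25, 166], array([176.5, 216.3])), ([202, 219, 15, 8, 111], array([209.2, 222.4])), ([216, 220, 101, 19, 1148], array([263.5, 231.6])), ([115, 234, 13, 44, 183], array([118.6, 257.4])), ([394, 235, 11, 43, 178], array([400.6, 257.7]))]
```

View pics/w6.png

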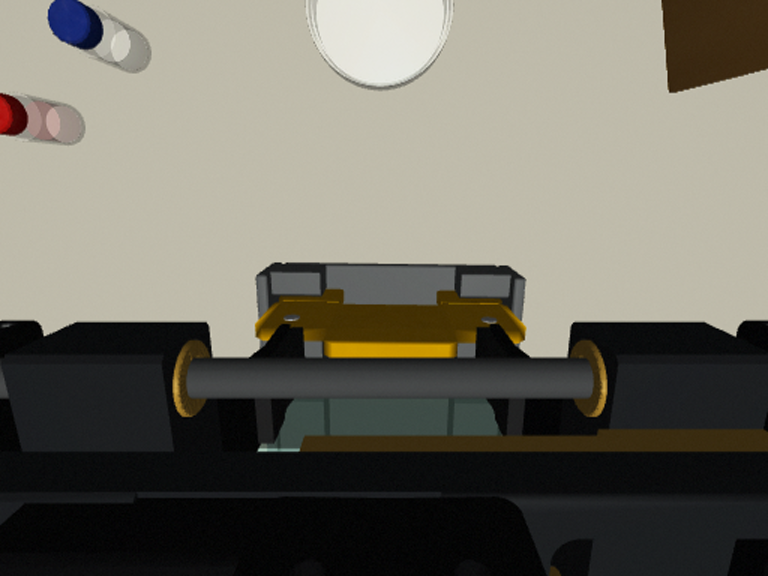

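The tab is centred between the fingers (325–457 against fingers about 275–505). Settle 5 mm lower and close.

```bash
python3 -m jog '0.8 2 0 -5 0;0.8 0 0 0 0;0 0 0 0 0;0 0 0 0 0;0 0 0 0 0'; python3 -m jog '0 0 0 0 0;0 0 0 0 0;0 0 0 5 0;0 0 0 5 0;0 0 0 0 0'
```

```text
time_s: 16.8
tcp_pos: [0.5599, -0.261, 0.0807]
ee_rot: [[0.971, -0.238, 0.0], [-0.238, -0.971, -0.0], [0.0, 0.0, -1.0]]
wrist_force: [1.2, -0.7, 0.8]
gripper_width: 0.588
gripper_force: 30.0
time_s: 17.42
tcp_pos: [0.56, -0.2609, 0.0909]
ee_rot: [[0.971, -0.238, 0.001], [-0.238, -0.971, -0.0], [0.001, -0.0, -1.0]]
wrist_force: [-0.5, -0.3, -3.2]
gripper_width: 0.587
gripper_force: 30.0
```

The plate is gripped (51 mm) and rising. Lift clear and carry it above the posts, using the dial centre refined from the dots over several knob angles: O≈(0.5378,0.0448,0.0613).

```bash
python3 -m jog '0 0 0 20 0;0 0 0 30 0;0 0 0 35 0;0 0 0 35 0;0 0 0 22 0'; python3 -m jog '0 -3 15 0 3;0 -5 35 0 4;0 -5 45 0 4;0 -5 45 0 4;0 -5 45 0 4'; python3 -m jog '0 -5 45 0 2;0 -5 40 0 0;0 -3 20 0 0;0 0 6 0 0;0 0 0 0 0'; python3 - <<'E'
from h import *
s=r.sense();print(np.degrees(np.arctan2(s["ee_rot"][1,0],s["ee_rot"][0,0])))
c=cap("wrist");save(c,"w7.png",s=1.5)
d=cap("side");save(d,"s7.png",(200,100,330,220),6);a=cap("scene");save(a,"a7.png",(160,90,290,200),6)
import pickle;pickle.dump((c,d,a),open("7.pkl","wb"))
E
```

```text
time_s: 18.05
tcp_pos: [0.5601, -0.261, 0.2344]
ee_rot: [[0.971, -0.238, 0.002], [-0.238, -0.971, -0.0], [0.002, -0.0, -1.0]]
wrist_force: [-0.5, -0.9, -2.0]
gripper_width: 0.582
gripper_force: 30.0
time_s: 18.68
tcp_pos: [0.535, -0.0738, 0.2306]
ee_rot: [[0.995, 0.095, -0.003], [0.095, -0.996, 0.0], [-0.003, -0.001, -1.0]]
wrist_force: [0.3, 0.4, -1.8]
gripper_width: 0.589
gripper_force: 30.0
time_s: 19.3
tcp_pos: [0.5232, 0.0352, 0.2316]
ee_rot: [[0.992, 0.127, -0.002], [0.127, -0.992, -0.0], [-0.002, 0.0, -1.0]]
wrist_force: [0.4, -0.7, -1.7]
gripper_width: 0.587
gripper_force: 30.0
7.276329060371614
```

```bash
cat >> h.py <<'E'
def ymask(c,roi):
    p=c["pixels"].astype(int);m=(p[...,0]>p[...,2]+45)&(p[...,1]>p[...,2]+25)&(p[...,1]>.6*p[...,0]);q=np.zeros_like(m);x0,y0,x1,y1=roi;q[y0:y1,x0:x1]=m[y0:y1,x0:x1];return q
E
python3 - <<'E'
from h import *
import pickle
c,d,a=pickle.load(open("7.pkl","rb"));s=r.sense();T=s["tcp_pos"];yv=np.array([-.1266,.992,0])
xv=np.array([.992,.1266,0])
C=[T+yv*y+np.array([0,0,z-.0747])+xv*x for x in(-.003,.003) for y,z in((.058,0),(.058,.064),(.026,.082),(-.026,.082),(-.058,.064),(-.058,0))]
for n,k in(("side",d),("scene",a)):
    P=np.array([proj(k,p) for p in C]);print(n,P.round(0).tolist())
    roi=(int(P[:,0].min()-12),int(P[:,1].min()-8),int(P[:,0].max()+12),int(P[:,1].max()+8));m=ymask(k,roi);ys,xs=np.nonzero(m)
    for y in range(ys.min(),ys.max()+1,3): print(y,xs[ys==y].min(),xs[ys==y].max(),(ys==y).sum(),end='; ')
    print()
E
```

```text
side [[232.0, 142.0], [231.0, 123.0], [233.0, 120.0], [238.0, 124.0], [241.0, 133.0], [241.0, 153.0], [233.0, 141.0], [233.0, 123.0], [235.0, 120.0], [240.0, 124.0], [243.0, 133.0], [243.0, 153.0]]
111 222 222 1; Traceback (most recent call last):
  File "<stdin>", line 9, in <module>
    return umr_minimum(a, axis, None, out, keepdims, initial, where)
ValueError: zero-size array to reduction operation minimum which has no identity
```

View pics/s7.png

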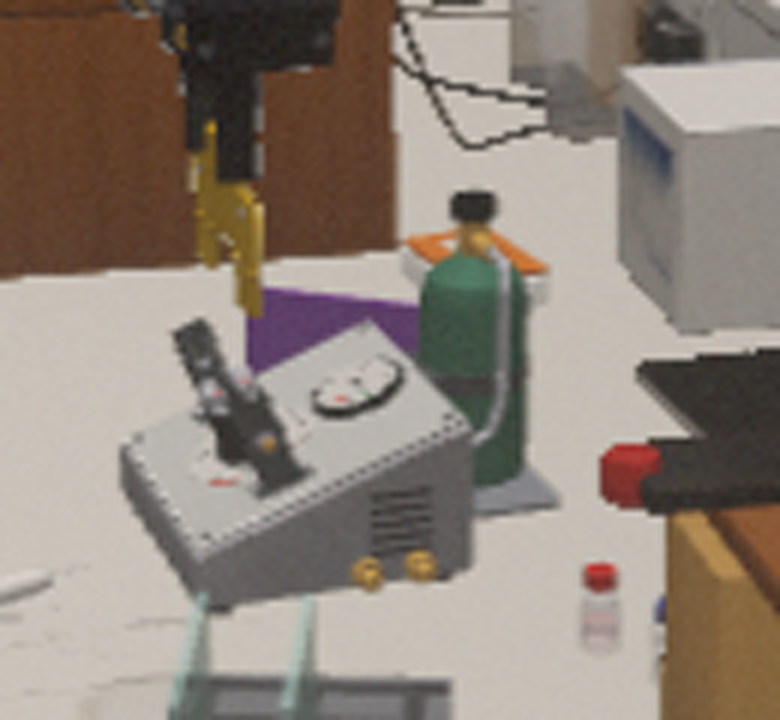

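The side view shows the plate hanging upright in the jaws, its near foot corner at about (242,152), within 1–2 px of prediction. No more pictures to view; I'll go on with numbers.

```bash
python3 -m jog '0 -2 4 -15 0;0 -1 3.5 -20 0;0 0 0 -7 0;0 0 0 0 0;0 0 0 0 0'
```

```text
time_s: 20.08
tcp_pos: [0.5213, 0.0425, 0.191]
ee_rot: [[0.992, 0.125, 0.001], [0.125, -0.992, 0.0], [0.001, -0.0, -1.0]]
wrist_force: [-0.4, -0.7, -1.2]
gripper_width: 0.588
gripper_force: 30.0
```

```bash
python3 -m jog '0 -1 0 -4 0;0 0 0 -3 0;0 0 0 0 0'; python3 -m jog '0 0 0 -2 0;0 0 0 0 0'
```

```text
time_s: 20.45
tcp_pos: [0.5195, 0.0425, 0.1831]
ee_rot: [[0.992, 0.125, -0.001], [0.125, -0.992, -0.0], [-0.001, 0.0, -1.0]]
wrist_force: [-0.8, 0.9, -2.0]
gripper_width: 0.585
gripper_force: 30.0
time_s: 20.7
tcp_pos: [0.5197, 0.0426, 0.1813]
ee_rot: [[0.992, 0.125, -0.0], [0.125, -0.992, -0.0], [-0.0, 0.0, -1.0]]
wrist_force: [0.2, 0.1, -1.1]
gripper_width: 0.588
gripper_force: 30.0
```

```bash
python3 -m jog '0 0 0 -1.5 0;0 0 0 0 0'; python3 -m jog '0 -2 -0.2 0 0;0 -2 -0.2 0 0;0 -2 -0.3 -0.5 0;0 0 0 0 0'
```

```text
time_s: 20.95
tcp_pos: [0.5197, 0.0426, 0.1798]
ee_rot: [[0.992, 0.125, -0.0], [0.125, -0.992, -0.0], [-0.0, 0.0, -1.0]]
wrist_force: [0.2, 0.0, -2.0]
gripper_width: 0.583
gripper_force: 30.0
time_s: 21.45
tcp_pos: [0.5141, 0.042, 0.1798]
ee_rot: [[0.992, 0.126, 0.001], [0.126, -0.992, 0.0], [0.001, -0.0, -1.0]]
wrist_force: [0.3, 0.3, -0.4]
gripper_width: 0.59
gripper_force: 30.0
```

```bash
cat >> h.py <<'E'
def yw(c):
    h=cv2.cvtColor(c["pixels"],cv2.COLOR_RGB2HSV);m=((h[...,0]>17)&(h[...,0]<30)&(h[...,1]>150)&(h[...,2]>50)).astype(np.uint8);m[245:]=0
    return m
def edges(c):
    "upper yellow boundary row at several columns, wrist view"
    m=yw(c);o=[]
    for x in (180,190,200,210,225,250,265,280,305,320,330,340,350):
        y=np.nonzero(m[:,x])[0];o.append((x,(int(y.min()),int(y.max())) if len(y) else None))
    return o
def wtilt(c,P):
    "project plate points (tool-frame, tilt a about TCP)"
E
python3 - <<'E'
from h import *
import pickle
c,d,a=pickle.load(open("7.pkl","rb"));print(edges(c));k=cap("wrist");print(edges(k));pickle.dump(k,open("8.pkl","wb"))
s=r.sense();R=s["ee_rot"];T=np.array(k["T_tool_cam"])
for al in(0,5,10,20):
    t=np.radians(al);o=[]
    for y,z in((.058,0),(.04,0),(.026,0),(.058,.064),(.026,.082)):
      for x in(.003,):
        q=np.array([x,y,-(z-.0747)]);   # tool frame: z down
        q=np.array([np.cos(t)*q[0]+np.sin(t)*q[2],q[1],-np.sin(t)*q[0]+np.cos(t)*q[2]])
        v=T[:3,:3].T@(q-T[:3,3]);o.append((round(k["cx"]+k["f"]*v[0]/v[2]),round(k["cy"]+k["f"]*v[1]/v[2])))
    print(al,o)
E
```

```text
[(180, (207, 232)), (190, (197, 232)), (200, (5, 219)), (210, (0, 217)), (225, (0, 238)), (250, (208, 238)), (265, (208, 238)), (280, (63, 238)), (305, (197, 217)), (320, (178, 220)), (330, (199, 233)), (340, (210, 234)), (350, (221, 231))]
[(180, (180, 231)), (190, (195, 232)), (200, (194, 218)), (210, (194, 217)), (225, (195, 238)), (250, (206, 238)), (265, (206, 238)), (280, (206, 238)), (305, (195, 217)), (320, (195, 220)), (330, (197, 233)), (340, (180, 233)), (350, (221, 231))]
0 [(329, 199), (307, 199), (291, 199), (354, 228), (306, 240)]
5 [(330, 192), (308, 192), (291, 192), (354, 226), (306, 241)]
10 [(330, 184), (308, 184), (291, 184), (354, 225), (306, 242)]
20 [(333, 170), (310, 170), (292, 170), (355, 223), (306, 245)]
```

```bash
python3 -m jog '0 -2 -0.2 0 0;0 -2 -0.3 -0.3 0;0 -2 -0.3 -0.3 0;0 0 0 0 0'; python3 - <<'E'
from h import *
k=cap("wrist");print(edges(k));print(r.sense()["wrist_force"],r.sense()["tcp_pos"])
E
```

```text
time_s: 22.0
tcp_pos: [0.5082, 0.0413, 0.1794]
ee_rot: [[0.992, 0.126, 0.002], [0.126, -0.992, 0.0], [0.002, -0.0, -1.0]]
wrist_force: [2.4, 0.3, 1.3]
gripper_width: 0.584
gripper_force: 30.0
[(180, (201, 230)), (190, (188, 231)), (200, (188, 218)), (210, (188, 217)), (225, (188, 238)), (250, (202, 238)), (265, (202, 238)), (280, (202, 238)), (305, (189, 217)), (320, (189, 220)), (330, (190, 232)), (340, (173, 232)), (350, (219, 229))]
[2.07831054 1.31240204 1.58325912] [0.50828574 0.04130616 0.17936069]
```

```bash
python3 -m jog '0 -4 -0.5 -0.5 0;0 -4 -0.5 -0.8 0;0 -4 -0.5 -1 0;0 -3 -0.4 -1 0;0 0 0 0 0'; python3 - <<'E'
from h import *
k=cap("wrist");print(edges(k));print(r.sense()["wrist_force"],r.sense()["tcp_pos"])
E
```

```text
time_s: 22.68
tcp_pos: [0.4923, 0.039, 0.1754]
ee_rot: [[0.992, 0.125, -0.001], [0.125, -0.992, -0.0], [-0.001, 0.0, -1.0]]
wrist_force: [1.9, 0.2, 1.9]
gripper_width: 0.583
gripper_force: 30.0
[(180, (188, 227)), (190, (169, 227)), (200, (169, 218)), (210, (169, 217)), (225, (170, 238)), (250, (189, 238)), (265, (189, 238)), (280, (189, 238)), (305, (169, 217)), (320, (169, 221)), (330, (170, 227)), (340, (188, 227)), (350, (210, 224))]
[1.73169573 0.45611701 1.89629718] [0.4924775  0.03901269 0.17543903]
```

```bash
python3 -m jog '0 2 0.3 -1.4 0;0 2.2 0.2 -1.4 0;0 0 0 0 0'; python3 -m jog '0 1 0.1 -2.8 0;0 1 0.1 -2.8 0;0 0 0 0 0';python3 - <<'E'
from h import *
k=cap("wrist");print(edges(k));s=r.sense();print(s["wrist_force"],s["tcp_pos"],s["moment"])
E
```

```text
time_s: 23.1
tcp_pos: [0.4967, 0.0396, 0.1719]
ee_rot: [[0.992, 0.125, -0.002], [0.125, -0.992, -0.0], [-0.002, 0.0, -1.0]]
wrist_force: [-0.0, 0.2, -1.4]
gripper_width: 0.589
gripper_force: 30.0
time_s: 23.48
tcp_pos: [0.4988, 0.0398, 0.1667]
ee_rot: [[0.992, 0.125, -0.001], [0.125, -0.992, -0.0], [-0.001, 0.0, -1.0]]
wrist_force: [2.1, -0.2, -1.5]
gripper_width: 0.589
gripper_force: 30.0
[(180, (189, 228)), (190, (175, 227)), (200, (171, 218)), (210, (171, 217)), (225, (172, 238)), (250, (190, 238)), (265, (190, 238)), (280, (190, 238)), (305, (171, 217)), (320, (171, 221)), (330, (175, 228)), (340, (189, 228)), (350, (211, 224))]
[ 1.7098488  -1.09180375 -2.75736546] [0.49882865 0.03982907 0.16678429] [-0.03797436 -0.54435232  0.11891829]
```

```bash
python3 -m jog '0 0.7 0.1 -2.8 0;0 0.8 0.1 -2.8 0;0 1 0.1 -2.8 0;0 0 0 0 0';python3 - <<'E'
from h import *
k=cap("wrist");print(edges(k)[8]);s=r.sense();O,R=D;O=np.array([.5378,.0448,.0613]);print(s["wrist_force"],s["tcp_pos"],s["moment"],R.T@(s["tcp_pos"]-O)*1000)
E
```

```text
time_s: 24.02
tcp_pos: [0.5017, 0.0401, 0.1592]
ee_rot: [[0.992, 0.126, 0.0], [0.126, -0.992, -0.0], [0.0, 0.0, -1.0]]
wrist_force: [1.0, 0.0, 2.1]
gripper_width: 0.585
gripper_force: 30.0
(305, (171, 217))
[-0.00527913 -0.28338539  2.5662765 ] [0.50166455 0.04017139 0.1591408 ] [-0.00947155 -0.07028768  0.11239933] [ -0.76991443  -0.12672473 104.4002267 ]
```

```bash
python3 -m jog '0 0.5 0.1 -2.8 0;0 0.6 0.1 -2.8 0;0 0.7 0.1 -2.8 0;0 0 0 0 0';python3 - <<'E'
from h import *
k=cap("wrist");print(edges(k)[8]);s=r.sense();O,R=D;O=np.array([.5378,.0448,.0613]);print(s["wrist_force"],s["tcp_pos"],s["moment"],R.T@(s["tcp_pos"]-O)*1000)
d=dots(k);print(d)
E
```

```text
time_s: 24.58
tcp_pos: [0.5034, 0.0406, 0.1495]
ee_rot: [[0.992, 0.125, -0.0], [0.125, -0.992, 0.0], [0.0, -0.0, -1.0]]
wrist_force: [2.7, 0.5, -2.6]
gripper_width: 0.592
gripper_force: 30.0
(305, (170, 217))
[ 2.92702485 -0.04696667 -2.8917166 ] [0.50339342 0.0406324  0.14953319] [-0.0278853  -0.9020434   0.06180236] [-2.39021843  0.11706188 94.7657729 ]
[array([ 7.3, -8.9])]
```

```bash
python3 -m jog '0 1 0.1 -2.6 0;0 0.9 0.1 -2.6 0;0 0 0 0 0';python3 - <<'E'
from h import *
k=cap("wrist");print(edges(k)[8]);s=r.sense();O,R=D;O=np.array([.5378,.0448,.0613]);print(s["wrist_force"],s["tcp_pos"],s["moment"],R.T@(s["tcp_pos"]-O)*1000)
E
python3 -m jog '0 0.9 0.1 -2.6 0;0 0.9 0.1 -2.6 0;0 0 0 0 0'; python3 - <<'E'
from h import *
k=cap("wrist");print(edges(k)[8]);s=r.sense();O,R=D;O=np.array([.5378,.0448,.0613]);print(s["wrist_force"],s["tcp_pos"],s["moment"],R.T@(s["tcp_pos"]-O)*1000)
E
```

```text
time_s: 25.0
tcp_pos: [0.5053, 0.0408, 0.1447]
ee_rot: [[0.992, 0.125, -0.0], [0.125, -0.992, 0.0], [-0.0, -0.0, -1.0]]
wrist_force: [1.5, -0.2, -2.2]
gripper_width: 0.588
gripper_force: 30.0
(305, (18, 217))
[ 2.35122825  0.51503564 -1.63805632] [0.50521298 0.04074821 0.14465019] [ 0.13021    -0.89061662  0.10357993] [-2.35013476e+00  7.08295219e-03  8.95548016e+01]
time_s: 25.42
tcp_pos: [0.507, 0.041, 0.1391]
ee_rot: [[0.992, 0.125, -0.0], [0.125, -0.992, 0.0], [-0.0, -0.0, -1.0]]
wrist_force: [4.6, 0.8, -4.6]
gripper_width: 0.587
gripper_force: 30.0
(305, (17, 217))
[ 3.31913428  0.38413349 -5.47435678] [0.50698855 0.04098003 0.13910553] [ 0.14013932 -1.19675442  0.10144873] [-2.56390258e+00  1.76618029e-02  8.37320975e+01]
```

```bash
python3 -m jog '0 0.7 0.1 -1.9 0;0 0.4 0 -1 0;0 0 0 0 0'; python3 -m jog '0 0.4 0 -1 0;0 0.4 0 -1 0;0 0 0 0 0'; python3 - <<'E'
from h import *
s=r.sense();O,R=D;O=np.array([.5378,.0448,.0613]);print(s["wrist_force"],R.T@s["wrist_force"],s["moment"],R.T@(s["tcp_pos"]-O)*1000)
E
```

```text
time_s: 25.85
tcp_pos: [0.5082, 0.0412, 0.137]
ee_rot: [[0.992, 0.125, 0.0], [0.125, -0.992, 0.0], [0.0, -0.0, -1.0]]
wrist_force: [2.3, 1.5, -3.0]
gripper_width: 0.59
gripper_force: 30.0
time_s: 26.22
tcp_pos: [0.5091, 0.0411, 0.1365]
ee_rot: [[0.992, 0.126, 0.001], [0.126, -0.992, 0.0], [0.001, 0.0, -1.0]]
wrist_force: [-1.3, 2.4, 6.4]
gripper_width: 0.589
gripper_force: 30.0
[-1.30011485  2.38401474  6.37022577] [1.24330244 2.52643008 6.32652759] [0.749059   0.34144139 0.10458703] [-1.52991761 -0.15379905 80.5312388 ]
```

```bash
python3 -m jog '0 0.5 0 -1.4 0;0 0.5 0 -1.4 0;0 0 0 0 0'; python3 -m jog '0 0.5 0 -1.4 0;0 0.5 0 -1.4 0;0 0 0 0 0'; python3 - <<'E'
from h import *
s=r.sense();O,R=D;O=np.array([.5378,.0448,.0613]);print(s["wrist_force"],R.T@s["wrist_force"],s["moment"],R.T@(s["tcp_pos"]-O)*1000)
E
```

```text
time_s: 26.6
tcp_pos: [0.5107, 0.0412, 0.1366]
ee_rot: [[0.992, 0.127, 0.003], [0.127, -0.992, -0.0], [0.003, 0.0, -1.0]]
wrist_force: [-7.2, 3.2, 22.0]
gripper_width: 0.584
gripper_force: 30.0
time_s: 26.98
tcp_pos: [0.5114, 0.0413, 0.1362]
ee_rot: [[0.992, 0.128, 0.003], [0.128, -0.992, -0.0], [0.003, 0.001, -1.0]]
wrist_force: [-14.2, 4.9, 35.8]
gripper_width: 0.59
gripper_force: 30.0
[-14.15231648   4.93496853  35.84862999] [-0.36271381  6.6463741  38.28133224] [1.54577089 3.98827331 0.05667622] [ 0.62926373 -0.2479142  79.51577784]
```

```bash
python3 -m jog '0 -1 0 2.8 0;0 -1 0 2.4 0;0.8 0 0 0 0;0.8 0 0 0 0;0.8 0 0 0 0'; python3 -m jog '0.8 0 0 30 0;0.8 0 0 40 0;0.8 -20 0 40 0;0.8 -30 0 40 0;0.8 0 0 0 0'; python3 -m jog '0.8 -40 -30 0 0;0.8 -20 -20 20 0;0.8 0 0 0 0;0.8 0 0 0 0'; python3 - <<'E'
from h import *
import pickle
c=cap("wrist");pickle.dump((c,cap("side"),cap("scene")),open("9.pkl","wb"));O,R=D;O=np.array([.5378,.0448,.0613])
print(R.T@(r.sense()["tcp_pos"]-O))
for x,y,z in((0,26,88),(0,-26,88),(0,58,70),(0,-58,70),(3,26,88),(-3,26,88),(0,26,70)):
    print((x,y,z),np.round(proj(c,O+R@np.array([x,y,z])/1e3),1))
m=yw(c);n,l,st,ce=cv2.connectedComponentsWithStats(m);print([(st[i].tolist(),ce[i].round(1).tolist()) for i in range(1,n) if st[i,4]>20])
b=((c["pixels"][...,0]>180)&(m>0)).astype(np.uint8);ys,xs=np.nonzero(b);print(xs.min(),xs.max(),ys.min(),ys.max())
for x in range(xs.min(),xs.max()+1,4): print(x,ys[xs==x].min(),ys[xs==x].max(),end=';')
E
```

```text
time_s: 27.6
tcp_pos: [0.5091, 0.0407, 0.1349]
ee_rot: [[0.992, 0.125, -0.0], [0.125, -0.992, -0.001], [-0.0, 0.001, -1.0]]
wrist_force: [-0.2, -0.3, 4.8]
gripper_width: 0.782
gripper_force: 2.7
time_s: 28.22
tcp_pos: [0.4586, 0.041, 0.2873]
ee_rot: [[0.992, 0.126, 0.005], [0.126, -0.992, 0.002], [0.005, -0.001, -1.0]]
wrist_force: [0.6, 0.8, -0.4]
gripper_width: 0.798
gripper_force: 0.0
time_s: 28.72
tcp_pos: [0.3989, -0.0089, 0.3033]
ee_rot: [[0.992, 0.125, -0.002], [0.125, -0.992, -0.0], [-0.003, 0.0, -1.0]]
wrist_force: [0.2, 1.2, 0.4]
gripper_width: 0.8
gripper_force: 0.0
[-0.05268408 -0.03593997  0.27687252]
(0, 26, 88) [198.5  71.1]
(0, -26, 88) [249.5  71.1]
(0, 58, 70) [171.7  67.4]
(0, -58, 70) [279.8  67.4]
(3, 26, 88) [198.2  67.9]
(-3, 26, 88) [198.9  74.2]
(0, 26, 70) [201.5  67.4]
[([301, 6, 7, 9, 53], [303.8, 10.2]), ([299, 29, 8, 12, 62], [302.4, 34.6]), ([173, 56, 108, 20, 1615], [226.5, 65.7]), ([117, 227, 23, 18, 235], [126.9, 235.1]), ([380, 227, 24, 18, 230], [392.2, 235.2])]
174 307 8 75
174 65 65;Traceback (most recent call last):
  File "<stdin>", line 9, in <module>
    return umr_minimum(a, axis, None, out, keepdims, initial, where)
ValueError: zero-size array to reduction operation minimum which has no identity
```

```bash
python3 -m jog '0.8 0 50 20 0;0.8 0 50 20 0;0.8 0 30 0 0;0.8 0 0 0 0;0.8 0 0 0 0'; python3 - <<'E'
from h import *
import pickle
c=pickle.load(open("9.pkl","rb"))[0];k=cap("wrist");O,R=D;O=np.array([.5378,.0448,.0613])
pickle.dump(k,open("10.pkl","wb"))
def tab(c):
    m=((c["pixels"][...,0]>175)&(yw(c)>0)).astype(np.uint8)
    n,l,st,ce=cv2.connectedComponentsWithStats(m);i=1+np.argmax(st[1:,4]);ys,xs=np.nonzero(l==i)
    (cx,cy),(w,h),a=cv2.minAreaRect(np.column_stack([xs,ys]).astype(np.float32));bx=cv2.boxPoints(((cx,cy),(w,h),a));bx=bx[np.argsort(bx[:,0])]
    return bx[:2].mean(0),bx[2:].mean(0),st[i]
A=tab(c);B=tab(k);print(A,B)
for i in(0,1):
    P=tri([ray(c,*A[i]),ray(k,*B[i])]);print((R.T@(P-O)*1e3).round(1),[(np.array(proj(q,P))-w).round(1) for q,w in((c,A[i]),(k,B[i]))])
E
```

```text
time_s: 29.5
tcp_pos: [0.3988, 0.1209, 0.3439]
ee_rot: [[0.992, 0.126, -0.002], [0.126, -0.992, -0.001], [-0.002, 0.001, -1.0]]
wrist_force: [0.2, 0.1, 0.5]
gripper_width: 0.799
gripper_force: 0.0
(array([203. ,  72.5], dtype=float32), array([246. ,  72.5], dtype=float32), array([203,  70,  44,   6, 264], dtype=int32)) (array([319. ,  92.5], dtype=float32), array([357. ,  92.5], dtype=float32), array([319,  90,  39,   6, 203], dtype=int32))
[-1.8 22.  85.7] [array([ 0., -0.]), array([-0.,  0.])]
[ -1.4 -22.4  87.3] [array([ 0. , -0.1]), array([-0. ,  0.1])]
```

The tab top reads about 86–87 mm above the face (88 expected) and level, after a solid 38 N stop, so the plate is home. Hand in.

```bash
python3 -c "
from station import r
print(r.finish_job())"
```

```text
the job is handed in; nothing more can be done
None
```

The job is handed in after about 29.5 s: the pointer read 239–240° (mark at 240°) just before the plate went on, and by force and position the plate is home past the plungers; the glass plates, vials and bottle were not touched, though I did not look at them again at the end.

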